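# Unlock and open the sliding lid of a cutlery box

## Task

Open the cutlery box: with a fingertip, press the spring catch that stands up in one of the lid's two windows right down below the lid and, keeping it down, push the lid past it towards the uncovered end of the box, until the lid is fully open and the catch has popped up in the other window. Never force the lid, pick nothing up, and leave the spoon inside and the things around the box where they are.

Things in the scene. Friction and masses are not known exactly. Their poses are not given: they have to be found in the camera images.
- caddy: White cutlery box, 116 (x) x 310 (y) x 78 mm high, fixed. Origin: centre of its underside, on the worktop; z up; +y is the way the lid opens (yaw varies +-40 deg). Lips along both long sides, 13 mm wide, tops at 78 mm, hold the lid down. Under the +y half a deck lies 18 mm below the lid's top; the -y half is the spoon compartment, shut at the start.
- lid (a joint): Wooden lid, 98 x 196 x 6 mm, top at 72 mm, sliding along box +y; stays where left; friction 1 to 5 N. Value in m: 0 shut (start), 0.090 at its open stop. Two through windows, each 44 (box x) x 40 mm (box y). When shut the front one spans box y -18 to +22 mm (the catch stands in it), the rear one -108 to -68 mm; the catch pops up in that at 0.085 to 0.090 and locks the lid again.
- catch (a joint): Spring catch: grey block, 30 (box x) x 34 mm (box y), at box x = y = 0, moves up and down. Value in m: 0 up (top 3 mm above the lid's top), 0.014 at its lower stop. Up it blocks the lid after 1 mm; from 0.009 the lid can slide over it and then keeps it down until a window comes. Let go before, it springs up. Spring 4 N (up) to 8 N (bottom). A fingertip can slide along its top while pressing.
- catch_top (a point): Centre of the catch's top face, 75 mm above the worktop when up; moves down with the catch.
- push_edge (a point): On the lid: middle of the front window's edge towards +y, at the lid's top, 22 mm ahead of the catch's centre when shut; the edge is 6 mm deep and faces -y. Pushing it towards +y opens the lid. Moves with the lid.
- rear_window (a point): On the lid: centre of the rear window, at the lid's top. Directly over the catch when the lid is fully open.
- spoon: Metal teaspoon, 130 x 26 x 11 mm, loose in the compartment under the lid; origin at the centre of its underside. Leave alone.
- kitchen_timer: Kitchen timer, 68 mm across, 52 mm high, loose, beside the box. Origin at the centre of its underside. Leave alone.
- tin: Food tin, 75 mm across, 58 mm high, loose, near the box's rear end. Origin at the centre of its underside. Leave alone.
- salt: Salt shaker, 44 mm across, 90 mm high, loose, behind the box. Origin at the centre of its underside. Leave alone.
- jar: Spice jar with a screw cap, 45 mm across, 106 mm high, loose, behind the box. Origin at the centre of its underside. Leave alone.
- glass: Glass tumbler, 81 mm across, 93 mm high, loose, behind the box. Origin at the centre of its underside. Leave alone.

How it is judged (in metres and radians):
On the way, in this order (a step that is already met when the one before it is completed fails the run):
1. the catch is pressed down below the lid while the lid is still shut (value of joint catch above 0.0085 m and value of joint lid below 0.006 m and contact force between the fingers and catch above 0.5 N), for 0.05 s.
2. the lid has slid over the catch, which is still down (value of joint catch above 0.0075 m and value of joint lid between 0.03 and 0.084 m), for 0.05 s.
At the end, for the whole second after the job is handed in: The lid stands at least 83.5 mm open (fully open is 90 mm), at rest, and the catch is up within 2 mm in the rear window (value of joint lid above 0.0835 m and value of joint catch below 0.002 m and velocity of joint lid between -0.005 and 0.005 m/s); the robot touches nothing.
It fails at once if the lid is forced past the raised catch (value of joint catch below 0.005 m and value of joint lid between 0.008 and 0.078 m).
It fails at once if the lid or the catch is loaded with more than 60 N (contact force between the fingers and lid above 60 N or contact force between the fingers and catch above 60 N).
It fails at once if the spoon, the timer, the tin, the shaker, the spice jar or the tumbler is moved by more than 20 mm (distance of any of spoon, kitchen_timer, tin, salt, jar, glass from where it was at the start of the episode above 0.02 m).
It fails at once if one of the bystanders is tipped (angle between any of kitchen_timer, tin, salt, jar, glass's own z axis and vertical above 0.35 rad).
It also fails if it takes over 38 s, if anything falls off the work surface, if the arm or the gripper's body presses on something with over 40 N, if the wrist force passes 120 N, or if a joint passes its speed limit or range.

## Robot

A 7-joint arm with a two-finger parallel gripper is mounted at the origin on a cart in front of the work surface, level with it; the furniture and walls round the work are solid. World frame = base frame: x ahead of the robot, y to its left, z up, the work surface at z = 0. Lengths are in m, angles in degrees, forces in N, time in s.
With the tool pointing down it reaches from about 0.425 to 0.95 m from the base axis. Payload 4.7 kg.
Tool frame: the origin (TCP) lies between the finger pads; the fingertips stand bot.tip_extent ahead of it and the grasp point (between the pads) lies 11 mm behind it (bot.tip_extent is the distance from the TCP to the fingertips, in m); x points along the fingers, z is the direction in which the jaws open and shut, and the axes are right-handed (so a half turn about x gives the same grasp; the last joint's range is limited). The gripper opens to 85 mm and grips with 20 to 120 N. Pads are 22 mm wide; open, the fingers measure 114 mm over their backs; the gripper's body (76 mm by 85 mm) begins 54 mm behind the grasp point. The pads swing forward as they close: fully open they stand 13 mm farther back than shut.
Start: joints at [-75.625, 26.849, -2.785, 87.806, 1.381, 65.374, -4.715], TCP at [0.186, 0.649, 0.239] pointing down, gripper open.
Joint ranges: [-148.3, 148.3], [-19.14, 114.17], [-79.39, 73.82], [5.75, 140.21], [-59.74, 239.74], [12.07, 113.84], [-152.46, 152.46]. Speed limits (degrees/s): [147.25, 147.25, 180, 180, 180, 180, 180].

## Interface

Orientations are given as a 3x3 rotation matrix whose columns are the frame's x, y, z axes.
In Python, from rig import monitor, snapshot, bot gives the robot as it stands. The module is installed in compiled form; this text tells all that it offers.
- The arm moves only by the tool arm_command, never from a script. Its argument "moves" is one flat list of numbers, 7 for each row, row after row: the shift along the tool's x, y, z in mm, then the turn, a rotation vector about the tool's x, y, z in degrees, then the opening, from 0 (shut) to 1 (fully open). A call has exactly 8 rows; each row is the pose to reach, as a shift and turn from the pose commanded when the call began, along the tool's axes at that moment; what a row does not reach only later rows make up. A row lasts 1/8 s, in which the tool goes at most 62.5 mm and 10.7 degrees, less where a joint would pass 70% of its speed; a pose out of reach is approached as far as the arm can. A call with a gripper value outside its range is refused whole. The fingers move at their own pace and stop on an object; the grip force is fixed at half the most. Time passes only in rows, so rows that repeat a pose let the fingers close, or fill a call up. It gives the time, the measured TCP pose, the force and the opening at its end, in the units of the state.
- monitor.state(): the state, without advancing time (a new reading comes with each control period).
- snapshot(name): name is "scene" or "top" or "wrist"; returns a dict with "img" (420x560x3 uint8, blue, green, red), "range_z" (420x560 float32, m along the optical axis (not along the pixel's ray), 0 where there is no reading), "intrinsics" (3x3 intrinsics, pixels), "view" (4x4, takes a point from world to camera coordinates); the wrist camera has in their place "mount" (4x4, takes a point from camera to tool coordinates, whose origin is the TCP and whose axes are the tool frame's). Camera axes: x right, y up, looking along -z (the intrinsics and any distortion apply to the point x, -y, -z); pixel columns grow to the right and rows downward; lengths in m; the calibration is good to about 2 mm. The wrist camera is an equidistant fisheye: a pixel r from the principal point sees the ray r / f radians off the axis. A picture is of the moment at which its call begins: read the wrist's pose just before it.
- bot.hand_in(): hands the job in, once; it reports no verdict.
The state is a dict: "t": time; "joint_pos": joint angles; "qd": joint speeds; "joint_efforts": joint torques, N m; "tool_pos": TCP position; "eef_rot": TCP orientation; "wrist_force": force on the tool from outside, world axes, zero at the start; "torque": the same for the moment, N m; "grip_width": finger opening in m.
Only numpy, scipy, OpenCV 4.12 (cv2) and the standard library are available. Lean on these libraries where they do the work, as an engineer would, in place of code of your own. Each camera call takes 0.05 s, during which the arm holds its last target. There are 200 camera calls.

## Working session

There is one attempt and no reset: what is moved stays moved. The work goes in short steps, Python scripts to look and compute and a tool call to move; the robot and the scene stay as the last step left them, time stands still between calls to the robot, and variables do not carry over. Pictures are saved under pics/ and viewed, about 8 in all and at most 12, crops included, and the job is handed in when it is done.

Besides the shell and the picture viewer there is one more tool, called after "Request:" as name(argument=value, ...) on one line, values as JSON. arm_command: Moves the arm, as the interface text tells. Its arguments: {"type":"object","properties":{"moves":{"type":"array","items":{"type":"number"}}},"required":["moves"]}

```bash
mkdir -p pics
python3 - <<'E'
from rig import monitor,snapshot,bot
import cv2,numpy as np
s=monitor.state();print(s['t'],s['tool_pos'],s['eef_rot'],s['wrist_force'],s['grip_width'],bot.tip_extent)
for n in('scene','top'):
    d=snapshot(n);cv2.imwrite(f'pics/{n}1.png',d['img']);np.savez(f'{n}1.npz',**d)
    print(n,d['intrinsics'].tolist(),np.round(d['view'],4).tolist())
a=cv2.imread('pics/scene1.png');b=cv2.imread('pics/top1.png')
E
```

```text
0.0 [0.18624636 0.6482056  0.23824111] [[-4.83791317e-04 -9.61112370e-01  2.76157163e-01]
 [-1.90718930e-03  2.76157580e-01  9.61110479e-01]
 [-9.99998064e-01 -6.17070837e-05 -1.96662587e-03]] [-0.33054941  0.56914236 -0.26017429] 0.08530692215603264 0.008
scene [[442.49368815849147, 0.0, 284.7605967490396], [0.0, 442.49368815849147, 200.11592931982233], [0.0, 0.0, 1.0]] [[0.6247, -0.7807, -0.0173, -0.3791], [0.36, 0.2682, 0.8936, -0.291], [-0.693, -0.5644, 0.4486, -0.4806], [0.0, 0.0, 0.0, 1.0]]
top [[477.728150537099, 0.0, 273.2712082848706], [0.0, 477.728150537099, 206.49945616167386], [0.0, 0.0, 1.0]] [[-0.022, -0.9995, 0.0207, 0.0088], [0.9935, -0.0196, 0.112, -0.6271], [-0.1115, 0.023, 0.9935, -0.966], [0.0, 0.0, 0.0, 1.0]]
```

View pics/top1.png

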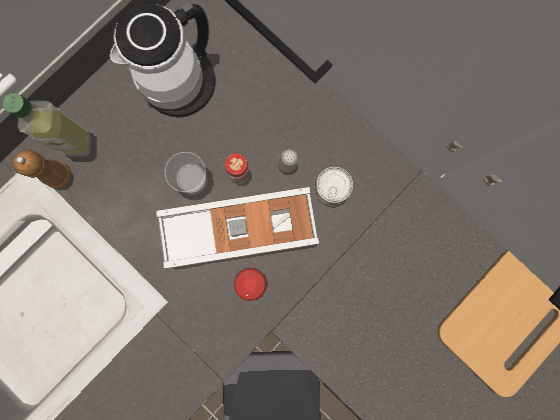

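View pics/scene1.png

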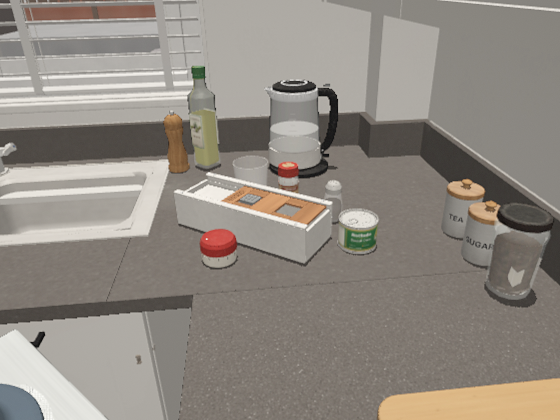

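Top view: the box's catch is at about (237,227), the rear window at about (281,221), and the uncovered white end is to the left (world +y). The timer is at (250,284), tin (335,185), jar (237,165), salt (289,158) and glass (188,175). Now I'll measure.

```bash
cat > h.py <<'E'
import numpy as np,cv2
def ray(d,px,z):
    px=np.atleast_2d(np.float64(px));K=d['intrinsics'];V=d['view'];R=V[:3,:3];c=-R.T@V[:3,3]
    r=np.c_[(px[:,0]-K[0,2])/K[0,0],-(px[:,1]-K[1,2])/K[1,1],-np.ones(len(px))]@R
    return c+r*((z-c[2])/r[:,2])[:,None]
def pts(d,mask):
    v,u=np.nonzero(mask&(d['range_z']>0));K=d['intrinsics'];Z=d['range_z'][v,u]
    c=np.c_[(u-K[0,2])/K[0,0]*Z,-(v-K[1,2])/K[1,1]*Z,-Z]
    V=d['view'];return (c-V[:3,3])@V[:3,:3]
E
python3 - <<'E'
from h import *
for n,roi in(('top',(150,180,330,275)),('scene',(170,165,335,255))):
    d=dict(np.load(n+'1.npz'));im=d['img'];hsv=cv2.cvtColor(im,cv2.COLOR_BGR2HSV)
    R=np.zeros(im.shape[:2],bool);R[roi[1]:roi[3],roi[0]:roi[2]]=1
    wood=(R&(hsv[...,0]<18)&(hsv[...,1]>110)&(hsv[...,2]>60)).astype(np.uint8)
    k,lab,st,_=cv2.connectedComponentsWithStats(wood);i=1+np.argmax(st[1:,4]);wood=(lab==i).astype(np.uint8)
    P=pts(d,wood>0);print(n,'lid z',np.median(P[:,2]),len(P))
    cs,h=cv2.findContours(wood,cv2.RETR_CCOMP,cv2.CHAIN_APPROX_NONE)
    for c,hh in zip(cs,h[0]):
        if len(c)<30: continue
        w=ray(d,c[:,0],.072)[:,:2]
        (cx,cy),s,a=cv2.minAreaRect((w*1000).astype(np.float32));print('hole' if hh[3]>=0 else 'outer',round(cx,1),round(cy,1),np.round(s,1),round(a,1))
    P=pts(d,R);P=P[(abs(P[:,2]-.078)<.003)]
    (c,s,a)=cv2.minAreaRect((P[:,:2]*1000).astype(np.float32));print('top78',c,s,a)
    cv2.imwrite(f'pics/{n}_crop.png',cv2.resize(im[roi[1]:roi[3],roi[0]:roi[2]],None,fx=4,fy=4))
E
```

```text
top lid z 0.07307717731230212 3368
outer 590.1 21.7 [ 89.6 194.9] 7.8
hole 582.5 71.0 [49.3 45.2] 7.5
hole 595.2 -17.9 [49.2 44.8] 7.9
top78 (611.3013305664062, 72.69119262695312) (172.87881469726562, 309.2316589355469) 7.8065314292907715
scene lid z 0.07150614877402997 1422
outer 598.2 21.0 [ 79.9 195.7] 7.9
hole 593.6 -20.0 [47.4 42.9] 7.5
hole 583.6 70.3 [52.6 45.2] 8.1
top78 (625.1959228515625, 75.36336517333984) (202.75816345214844, 310.46875) 8.17867660522461
```

View pics/top_crop.png

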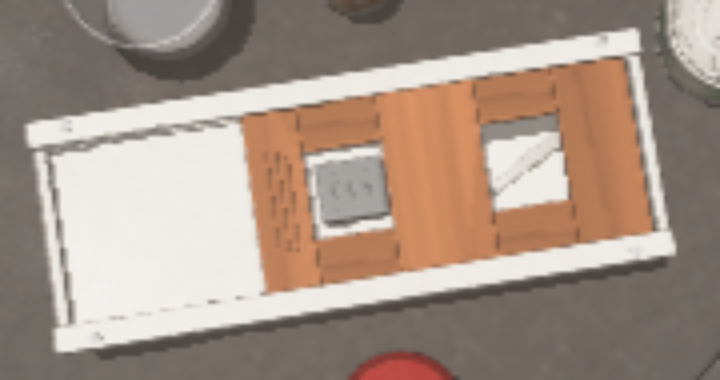

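The two views agree: front window centre at about (0.583, 0.071), box yaw about 7.9°, lid height about 72 mm as specified. I'll move above the window with the jaws shut and tool z along box +y.

Request:
arm_command(moves=[5,-45,-37,-2,0,0,0,10,-90,-74,-4,0,0,0,10,-135,-111,-6,0,0,0,15,-180,-148,-8,0,0,0,20,-225,-185,-10,0,0,0,20,-270,-222,-12,0,0,0,20,-315,-260,-14,0,0,0,20,-360,-297,-16,0,0,0])

```text
t: 1.1
tool_pos: [0.451, 0.2621, 0.2191]
eef_rot: [[-0.0, -1.0, -0.001], [0.0, -0.001, 1.0], [-1.0, 0.0, 0.0]]
wrist_force: [0.5, -0.1, -0.1]
grip_width: 0.0002
```

Request:
arm_command(moves=[0,-45,-37,-2,0,0,0,0,-90,-70,-4,0,0,0,5,-120,-100,-6,0,0,0,10,-140,-115,-8,0,0,0,10,-140,-115,-8,0,0,0,10,-140,-115,-8,0,0,0,10,-140,-115,-8,0,0,0,10,-140,-115,-8,0,0,0])

```text
t: 2.1
tool_pos: [0.5897, 0.1499, 0.2096]
eef_rot: [[0.0, -0.99, -0.14], [0.0, -0.14, 0.99], [-1.0, -0.0, 0.0]]
wrist_force: [0.1, 0.0, 0.7]
grip_width: 0.0002
```

Run:
```python
from rig import monitor,snapshot,bot
from h import *
s=monitor.state();print(s['t'],s['tool_pos'],np.round(s['eef_rot'],4).tolist(),s['wrist_force'],s['grip_width'],bot.tip_extent)
d=snapshot('wrist');np.savez('w1.npz',**d,pos=s['tool_pos'],rot=s['eef_rot']);cv2.imwrite('pics/w1.png',d['img'])
print(d['intrinsics'].tolist(),np.round(d['mount'],4).tolist())
```

```text
2.1 [0.58974776 0.14986581 0.20957251] [[0.0001, -0.9901, -0.1402], [0.0005, -0.1402, 0.9901], [-1.0, -0.0002, 0.0005]] [0.07991665 0.01339901 0.70790609] 0.00016336405871055355 0.008
[[325.19226210127806, 0.0, 279.30564609083166], [0.0, 325.19226210127806, 209.28956256374852], [0.0, 0.0, 1.0]] [[0.0001, 0.2846, -0.9586, -0.1353], [0.0007, 0.9586, 0.2846, 0.0708], [1.0, -0.0007, -0.0001, 0.0009], [0.0, 0.0, 0.0, 1.0]]
```

View pics/w1.png

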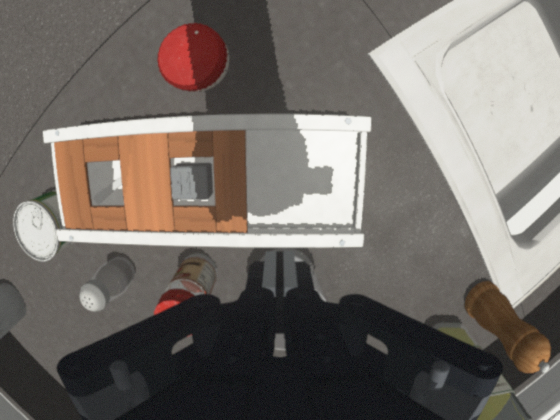

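Wrist view: front window at x 171–215, y 157–207, with the catch at (190,182). The timer is at (193,57), the tin at (38,230) and the fingertips at about (280,265). Next I'll cast fisheye rays onto z = 72 mm.

```bash
cat >> h.py <<'E'
def wray(d,px,z):
    px=np.atleast_2d(np.float64(px));K=d['intrinsics'];u=(px-K[:2,2])/K[0,0];th=np.hypot(*u.T);k=np.sin(th)/np.maximum(th,1e-9)
    r=np.c_[u[:,0]*k,-u[:,1]*k,-np.cos(th)];M=d['mount'];R=d['rot']@M[:3,:3];c=d['rot']@M[:3,3]+d['pos'];r=r@R.T
    return c+r*((z-c[2])/r[:,2])[:,None]
def wood(im,roi):
    h=cv2.cvtColor(im,cv2.COLOR_BGR2HSV);m=((h[...,0]<18)&(h[...,1]>100)&(h[...,2]>30)).astype(np.uint8)
    o=m*0;x0,y0,x1,y1=roi;o[y0:y1,x0:x1]=m[y0:y1,x0:x1];return o
E
python3 - <<'E'
from h import *
d=dict(np.load('w1.npz'));m=wood(d['img'],(45,120,260,240))
cs,h=cv2.findContours(m,cv2.RETR_CCOMP,cv2.CHAIN_APPROX_NONE)
for c,hh in zip(cs,h[0]):
    if len(c)<50: continue
    w=wray(d,c[:,0],.072)[:,:2]*1000;(cx,cy),s,a=cv2.minAreaRect(w.astype(np.float32))
    print('hole' if hh[3]>=0 else 'outer',round(cx,1),round(cy,1),np.round(s,1),round(a,1),cv2.boundingRect(c))
E
```

```text
outer 593.7 23.6 [ 90.2 194.3] 7.9 (55, 131, 192, 101)
hole 597.7 -15.5 [46.8 42.3] 8.0 (85, 158, 40, 50)
hole 585.2 73.0 [46.6 43.1] 6.6 (169, 155, 48, 53)
```

Three views agree within 3 mm. I'll go over the window, with the tip about 25 mm above the lid, and check from near.

Request:
arm_command(moves=[0,8,-38,0,0,0,0,10,16,-76,0,0,0,0,40,16,-76,0,0,0,0,75,16,-76,0,0,0,0,100,16,-76,0,0,0,0,104,16,-76,0,0,0,0,104,16,-76,0,0,0,0,104,16,-76,0,0,0,0])

```text
t: 3.15
tool_pos: [0.5859, 0.0716, 0.1066]
eef_rot: [[0.002, -0.99, -0.139], [0.001, -0.139, 0.99], [-1.0, -0.002, 0.0]]
wrist_force: [-0.1, 0.3, 0.8]
grip_width: -0.0003
```

Run:
```python
from rig import monitor,snapshot,bot
from h import *
s=monitor.state();print(s['t'],s['tool_pos'],s['wrist_force'],bot.tip_extent)
d=snapshot('wrist');d.update(pos=s['tool_pos'],rot=s['eef_rot']);np.savez('w2.npz',**d);cv2.imwrite('pics/w2.png',d['img'])
m=wood(d['img'],(0,0,560,420))
cs,h=cv2.findContours(m,cv2.RETR_CCOMP,cv2.CHAIN_APPROX_NONE)
for c,hh in zip(cs,h[0]):
    if len(c)<50: continue
    w=wray(d,c[:,0],.072)[:,:2]*1000;(cx,cy),q,a=cv2.minAreaRect(w.astype(np.float32))
    print('hole' if hh[3]>=0 else 'outer',round(cx,1),round(cy,1),np.round(q,1),round(a,1),cv2.boundingRect(c))
```

```text
3.15 [0.58590368 0.07155312 0.10662882] [-0.10271435  0.3004581   0.82892435] 0.008
outer 677.1 356.9 [88.9 26. ] 40.3 (540, 321, 20, 49)
outer 594.3 23.2 [ 91.2 195. ] 7.8 (49, 167, 318, 142)
hole 597.1 -15.7 [44.8 41.2] 7.8 (100, 204, 67, 70)
outer 480.3 51.1 [53.  55.9] 7.1 (213, 0, 109, 97)
```

View pics/w2.png

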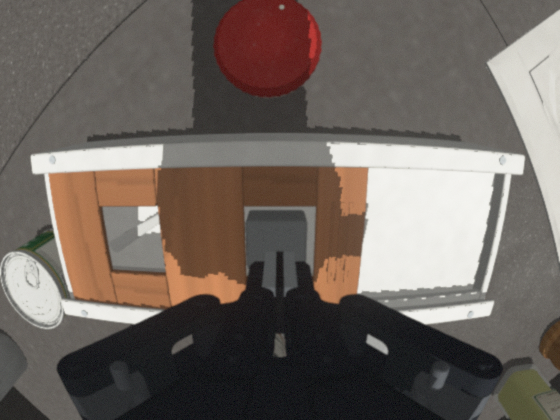

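The tips (280,265) are centred in the front window (244–317), right over the catch. I'll press down gently.

Request:
arm_command(moves=[10,0,1,0,0,0,0,18,0,1,0,0,0,0,22,0,1,0,0,0,0,25,0,1,0,0,0,0,28,0,1,0,0,0,0,30,0,1,0,0,0,0,30,0,1,0,0,0,0,30,0,1,0,0,0,0])

```text
t: 4.2
tool_pos: [0.5843, 0.0723, 0.0755]
eef_rot: [[-0.001, -0.99, -0.139], [0.0, -0.139, 0.99], [-1.0, 0.001, 0.0]]
wrist_force: [-3.2, 0.5, 4.8]
grip_width: -0.0002
```

Request:
arm_command(moves=[2,0,0,0,0,0,0,4,0,0,0,0,0,0,5,0,0,0,0,0,0,5,0,0,0,0,0,0,5,0,0,0,0,0,0,5,0,0,0,0,0,0,5,0,0,0,0,0,0,5,0,0,0,0,0,0])

```text
t: 5.2
tool_pos: [0.5843, 0.0723, 0.0708]
eef_rot: [[-0.001, -0.99, -0.139], [0.0, -0.139, 0.99], [-1.0, 0.001, 0.0]]
wrist_force: [-3.6, -0.1, 7.7]
grip_width: -0.0001
```

Force 7.7 N at tip height 62.8 mm matches the spring with the catch about 12 mm down. Next I'll push the lid slowly.

Request:
arm_command(moves=[0,0,2,0,0,0,0,0,0,4,0,0,0,0,0,0,6,0,0,0,0,0,0,8,0,0,0,0,0,0,11,0,0,0,0,0,0,14,0,0,0,0,0,0,17,0,0,0,0,0,0,20,0,0,0,0])

```text
t: 6.2
tool_pos: [0.5843, 0.0887, 0.0716]
eef_rot: [[0.005, -0.991, -0.136], [-0.003, -0.136, 0.991], [-1.0, -0.004, -0.004]]
wrist_force: [-0.8, -6.5, 7.2]
grip_width: 0.0001
```

```bash
cat > look.py <<'E'
import sys
from rig import monitor,snapshot,bot
from h import *
s=monitor.state();print(s['t'],s['tool_pos'],s['wrist_force'])
d=snapshot('wrist');d.update(pos=s['tool_pos'],rot=s['eef_rot']);cv2.imwrite(f'pics/{sys.argv[1]}.png',d['img'])
m=wood(d['img'],(0,130,560,330));cs,h=cv2.findContours(m,cv2.RETR_CCOMP,cv2.CHAIN_APPROX_NONE)
yd=np.array([-.139,.99])
for c,hh in zip(cs,h[0]):
    if len(c)<50: continue
    w=wray(d,c[:,0],.072)[:,:2]*1000;(cx,cy),q,a=cv2.minAreaRect(w.astype(np.float32))
    print('hole' if hh[3]>=0 else 'outer',round(cx,1),round(cy,1),np.round(q,1),'lid from rear hole',round((np.array([cx,cy])-[597.1,-15.7])@yd,1),'far edge',round(((w-[597.1,-15.7])@yd).max(),1))
E
python3 look.py w3
```

```text
6.2 [0.58426799 0.08874987 0.07159855] [-0.75784088 -6.48075808  7.20909205]
outer 593.2 32.3 [ 91.2 195.8] lid from rear hole 48.1 far edge 145.9
hole 595.5 -6.1 [43.8 39.8] lid from rear hole 9.7 far edge 29.6
```

The lid has moved about 10 mm with the catch held down, and push force is 6.5 N. Continuing.

Request:
arm_command(moves=[0,0,4,0,0,0,0,0,0,10,0,0,0,0,0,0,16,0,0,0,0,0,0,23,0,0,0,0,0,0,30,0,0,0,0,0,0,37,0,0,0,0,0,0,44,0,0,0,0,0,0,50,0,0,0,0])

```text
t: 7.25
tool_pos: [0.5772, 0.1395, 0.0712]
eef_rot: [[0.004, -0.991, -0.137], [-0.002, -0.137, 0.991], [-1.0, -0.004, -0.002]]
wrist_force: [1.1, -4.4, 5.2]
grip_width: -0.0001
```

```bash
python3 look.py w4
```

```text
7.25 [0.57721738 0.13947851 0.07121673] [ 1.09131536 -4.44016148  5.19483724]
outer 586.4 82.9 [ 91.3 195.8] lid from rear hole 99.1 far edge 196.9
hole 588.4 44.5 [43.9 39.5] lid from rear hole 60.8 far edge 80.6
```

Request:
arm_command(moves=[0,0,4,0,0,0,0,0,0,9,0,0,0,0,0,0,14,0,0,0,0,0,0,18,0,0,0,0,0,0,21,0,0,0,0,0,0,23,0,0,0,0,0,0,25,0,0,0,0,0,0,26,0,0,0,0])

```text
t: 8.3
tool_pos: [0.5724, 0.1675, 0.0705]
eef_rot: [[0.002, -0.99, -0.138], [0.0, -0.138, 0.99], [-1.0, -0.002, 0.0]]
wrist_force: [0.4, -0.5, 1.9]
grip_width: -0.0
```

```bash
python3 look.py w5
```

```text
8.3 [0.57238163 0.16747162 0.07047916] [ 0.37785631 -0.46939544  1.90809831]
outer 582.4 111.6 [ 91.3 195.6] lid from rear hole 128.1 far edge 225.9
hole 584.6 71.3 [44.1 43. ] lid from rear hole 87.9 far edge 109.4
```

View pics/w5.png

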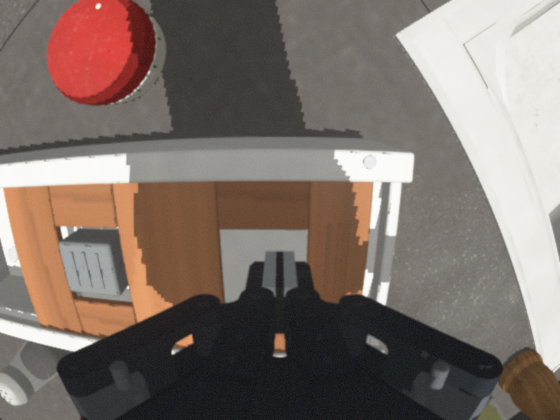

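The catch now stands up in the rear window (93,262) and the lid is about 88–89 mm open. I'll back off 4 mm and lift clear.

Request:
arm_command(moves=[0,0,-2,0,0,0,0,0,0,-4,0,0,0,0,-8,0,-4,0,0,0,0,-25,0,-4,0,0,0,0,-60,0,-4,0,0,0,0,-100,0,-4,0,0,0,0,-130,0,-4,0,0,0,0,-130,0,-4,0,0,0,0])

```text
t: 9.35
tool_pos: [0.5739, 0.1641, 0.2044]
eef_rot: [[0.007, -0.99, -0.139], [0.003, -0.139, 0.99], [-1.0, -0.007, 0.002]]
wrist_force: [1.0, 0.2, 0.8]
grip_width: 0.0002
```

```bash
python3 look.py w6
python3 - <<'E'
from rig import snapshot
from h import *
d=snapshot('scene');a=d['img'];b=np.load('scene1.npz')['img']
cv2.imwrite('pics/fin.png',a)
d=snapshot('top');cv2.imwrite('pics/fintop.png',np.hstack([cv2.resize(d['img'][120:310,140:370],None,fx=3,fy=3)]))
E
```

```text
9.35 [0.57392099 0.1640917  0.20440775] [1.04713344 0.15984776 0.81422777]
outer 710.0 51.7 [11.5 46.3] lid from rear hole 51.0 far edge 73.4
outer 686.7 423.8 [107.7  45.1] lid from rear hole 422.7 far edge 474.9
outer 581.8 112.3 [ 90. 195.] lid from rear hole 128.8 far edge 226.2
hole 585.3 73.0 [46.2 44.1] lid from rear hole 89.5 far edge 111.4
hole 572.6 161.6 [45.8 43.2] lid from rear hole 179.0 far edge 200.5
```

View pics/w6.png

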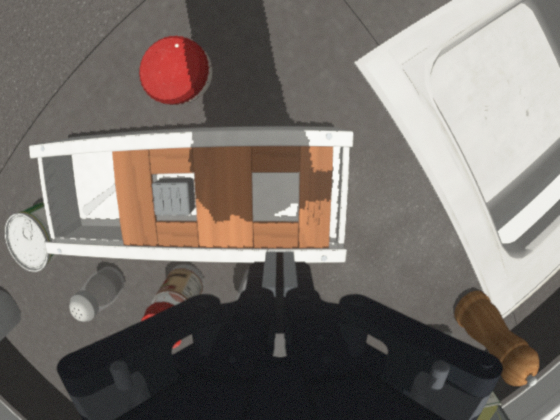

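View pics/fin.png

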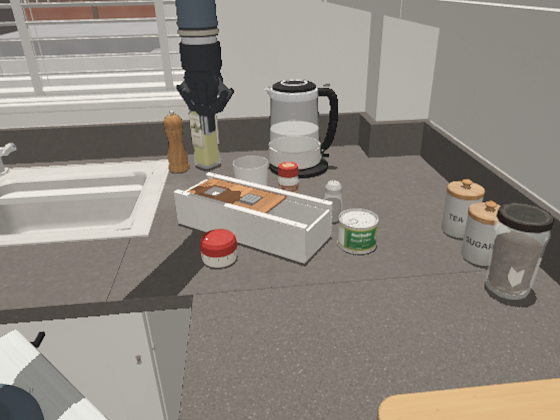

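The lid is open about 89 mm, the catch is up in the rear window (173,199), the bystanders have not moved and the gripper is clear. Handing in.

```bash
python3 -c "
from rig import bot
print(bot.hand_in())"
```

```text
the job is handed in; nothing more can be done
None
```

I opened the box and handed the job in at about 9.4 s. With the shut fingertips I pressed the catch down about 12 mm (7.7 N, as the spring should give). I then pushed the lid's front-window edge towards the uncovered end with at most about 6.5 N in the readings, backed off 4 mm and lifted clear.

**Last checks:**
- The wrist view puts the lid at about 89 mm open. The estimates ranged from 88 to 89.5 mm.
- The catch can be seen standing in the rear window, but I did not measure its height.
- By eye in the scene and wrist views, the timer, tin, salt, jar and glass have not moved. The spoon still shows in the compartment; I did not measure whether it shifted.
- The gripper hangs free, with its tips about 0.12 m above the lid and only about 1 N at the wrist.

**Disagreements:** The first position estimates from the three cameras differed by up to 3 mm. The upward force still read 5 N partway through the push, when the tips should already have been off the catch. It fell back to normal by the end and I did not find the cause.

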